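# Carry the palm tools over to the bench stand in working order

## Task

The four wooden-handled palm tools stand in the holders of the aluminium rail in the order in which they will be used. Move them into the free holes of the wooden bench stand, one to a hole, blade down with the collar resting flat on its eyelet, in the same order from left to right as they stood on the rail. The steel pin vice that is already in the stand stays in its hole.

Things in the scene. Friction and masses are not known exactly. Their poses are not given: they have to be found in the camera images.
- awl_grip (a point): Awl with a pear-shaped wooden handle, widest near the top (35 mm; 29 mm across at this point), 74 mm tall (collar and handle), needle point. At its foot a flat brass collar, 34 mm across, 8 mm thick; below it a steel blade 46 mm long, under 11 mm across. Point: on the axis, 37 mm above the collar's underside; z up along the tool. Loose, 50 to 95 g.
- chisel_grip (a point): Small chisel with a straight, round wooden handle 28 mm across and a steel striking ring near the top, 70 mm tall (collar and handle), flat blade. At its foot a flat brass collar, 34 mm across, 8 mm thick; below it a steel blade 46 mm long, under 11 mm across. Point: on the axis, 35 mm above the collar's underside; z up along the tool. Loose, 50 to 95 g.
- burnisher_grip (a point): Burnisher with a turned, waisted wooden handle that ends in a small ball, about 26 mm across at this point, 78 mm tall (collar and handle), ball-ended shaft. At its foot a flat brass collar, 34 mm across, 8 mm thick; below it a steel blade 46 mm long, under 11 mm across. Point: on the axis, 39 mm above the collar's underside; z up along the tool. Loose, 50 to 95 g.
- nutdriver_grip (a point): Nut driver with a short, fat barrel-shaped wooden handle 36 mm across, 60 mm tall (collar and handle), socket shaft. At its foot a flat brass collar, 34 mm across, 8 mm thick; below it a steel blade 46 mm long, under 11 mm across. Point: on the axis, 30 mm above the collar's underside; z up along the tool. Loose, 50 to 95 g.
- pinvice_grip (a point): Steel pin vice, slim, straight, 18 mm across, 64 mm tall over collar and body, already in one of the stand's five holes; it stays there. At its foot a flat dark steel collar, 34 mm across, 8 mm thick; below it a steel blade 46 mm long, under 11 mm across. Point: on the axis, 32 mm above the collar's underside; z up along the tool. Loose, 70 g.
- holder_a: Holder in which the awl stands at the start: black ring 45 mm across with a 26 mm hole, on an arm clamped to the aluminium rail behind it; fixed. Origin: centre of the hole at the top face, 75 mm above the table, where the collar rests; x away from the robot, y left along the row. The four holders form one row, 58 mm apart, in changing order.
- holder_b: Holder in which the chisel stands at the start: black ring 45 mm across with a 26 mm hole, on an arm clamped to the aluminium rail behind it; fixed. Origin: centre of the hole at the top face, 75 mm above the table, where the collar rests; x away from the robot, y left along the row. The four holders form one row, 58 mm apart, in changing order.
- holder_c: Holder in which the burnisher stands at the start: black ring 45 mm across with a 26 mm hole, on an arm clamped to the aluminium rail behind it; fixed. Origin: centre of the hole at the top face, 75 mm above the table, where the collar rests; x away from the robot, y left along the row. The four holders form one row, 58 mm apart, in changing order.
- holder_d: Holder in which the nut driver stands at the start: black ring 45 mm across with a 26 mm hole, on an arm clamped to the aluminium rail behind it; fixed. Origin: centre of the hole at the top face, 75 mm above the table, where the collar rests; x away from the robot, y left along the row. The four holders form one row, 58 mm apart, in changing order.
- stand: Wooden stand, 72 mm deep (x), 300 mm long (y), fixed: plank with five round 26 mm holes in brass eyelets, open below. Origin: middle of its underside, on the table; x away from the robot, y left along the row. Holes at x = 0, y = +116, +58, 0, -58, -116 mm; eyelet tops, where collars rest, 75 mm above the table. Four are free; one, changing, holds the pin vice.
Mind the look-alikes: they are no part of the job. Leave any pink or purple look-alike of the part that bears awl_grip alone.

How it is judged:
By the outcome, as a careful person would: the job done as asked, in the order asked, and still so for the second after the job is handed in, with the robot touching nothing.
It also fails if it takes over 112 s, if anything falls off the work surface, if the arm or the gripper's body presses on something with over 40 N, if the wrist force passes 120 N, or if a joint passes its speed limit or range.

## Robot

A 6-joint arm with a two-finger parallel gripper is mounted at the origin on the work surface. World frame = base frame: x ahead of the robot, y to its left, z up, the work surface at z = 0. Lengths are in m, angles in rad, forces in N, time in s.
With the tool pointing down it reaches from about 0.325 to 1 m from the base axis. Payload 5.1 kg.
Tool frame: the origin (TCP) lies midway between the tips of the shut fingers; the grasp point (between the pads) lies 19 mm behind it; z points along the fingers, y is the line along which they close (so a half turn about z gives the same grasp; the last joint's range is limited). The gripper opens to 85 mm and grips with 20 to 120 N. Pads are 22 mm wide; open, the fingers measure 114 mm over their backs; the gripper's body (76 mm by 85 mm) begins 54 mm behind the grasp point. The pads swing forward as they close: fully open they stand 13 mm farther back than shut.
Start: joints at [-1.389, 0.124, 1.65, -0, 1.367, -0.083], TCP at [0.17, -0.627, 0.231] pointing down, gripper open.
Joint ranges: [-2.61, 2.61], [-1.02, 2.33], [0.03, 2.71], [-1.35, 4.49], [0.32, 2.68], [-2.91, 2.91]. Speed limits (rad/s): [2.57, 2.57, 3.14, 3.14, 3.14, 3.14].

## Interface

Orientations are given as a unit quaternion [w, x, y, z].
In Python, from plant import robot, viewer, finder gives the robot as it stands. The module is installed in compiled form; this text tells all that it offers.
- The arm moves only by the tool play_rows, never from a script. Its argument "targets" is one flat list of numbers, 7 for each row, row after row: the shift along the tool's x, y, z each as a share of 300 mm, from -1 to 1, then the turn, a rotation vector about the tool's x, y, z each as a share of 2 pi rad, from -1 to 1, then the gripper's target within -1 to 1 (shut at 1, half-way at 0, fully open at -1). In form: [x, y, z, ax, ay, az, fingers, x, y, z, ax, ay, az, fingers, ...]. A call has 1 to 12 rows; each row is the pose to reach, as a shift and turn from the pose commanded when the call began, along the tool's axes at that moment, turning the shorter way round; what a row does not reach only later rows make up. A row lasts 1/10 s, in which the tool goes at most 50 mm and 8.59 degrees, less where a joint would pass 70% of its speed; a pose out of reach is approached as far as the arm can. A call with a number of a shift or a turn outside -1 to 1 is refused whole. A call with a gripper value outside its range is refused whole. The fingers move at their own pace and stop on an object; "force" is the grip in N (left out, the last holds). Time passes only in rows, so rows that repeat a pose let the fingers close. It gives the time, the measured TCP pose, the force, the opening and the grip force at its end, in the units of the state.
- robot.state(): the state, without advancing time (a new reading comes with each control period).
- viewer.grab_frame(name): name is "scene" or "top" or "wrist"; returns the picture (480x640x3 uint8, blue, green, red); there is no depth.
- viewer.camera_params(name): a dict with "fx", "fy", "cx", "cy" (pixels), "extrinsics" (4x4, takes a point from camera to world coordinates). Camera axes: x right, y down, z forward; pixel columns grow to the right and rows downward; lengths in m; the calibration is good to about 2 mm. A picture is of the moment at which its call begins: read the wrist's pose just before it. camera_params takes no time and is no camera call; for the wrist camera it gives the pose at the moment of the call.
- robot.job_done(): hands the job in; it is judged then, once.
Trained networks look in the newest picture that a camera, given by its name, has taken for a name from the list of things; names that differ only in an ending like _2 or _b are one class to them, and where a whole thing is asked for, a point or a joint stands for the part that bears it (a point fixed in the world has none). Each returns a list of dicts, best first, with "confidence" (0 to 1); they miss things now and then, are a little off and sometimes report something else, mostly with a low value. They report only what shows in the picture. A call takes as long as a camera call. They do not tell look-alikes from the thing itself.
- finder.trace(target, camera): "region" (480x640 bool, what is visible of it) and "point" ([column, row] in pixels, amid what is visible of it).
The state is a dict: "clock": time; "q": joint angles; "joint_vel": joint speeds; "effort": joint torques, N m; "tcp_pos": TCP position; "tool_rot": TCP orientation; "contact_force": force on the tool from outside, world axes, zero at the start; "torque": the same for the moment, N m; "width": opening from 0.0 (shut) to 1.0 (fully open); "grip_force": force on a finger pad.
Only numpy, scipy, OpenCV 4.12 (cv2) and the standard library are available. Lean on these libraries where they do the work, as an engineer would, in place of code of your own. Each camera call takes 0.05 s, during which the arm holds its last target. There are 200 camera calls.

## Working session

There is one attempt and no reset: what is moved stays moved. The work goes in short steps, Python scripts to look and compute and a tool call to move; the robot and the scene stay as the last step left them, time stands still between calls to the robot, and variables do not carry over. Pictures are saved under pics/ and viewed, at most 14 in all, crops included, and the job is handed in when it is done.

Besides the shell and the picture viewer there is one more tool, called in YAML: its name, and indented under it one key for each argument. play_rows: Moves the arm, as the interface text tells. Shift numbers are shares of 300 mm and turn numbers shares of 2 pi rad, none past 1 either way. Its arguments: {"type":"object","properties":{"targets":{"type":"array","items":{"type":"number","minimum":-1,"maximum":1}},"force":{"type":"number"}},"required":["targets"]}

```bash
mkdir -p pics
cat > h.py <<'E'
import numpy as np, cv2
from plant import robot, viewer, finder
def ray(cam,px):
    c=viewer.camera_params(cam);E=np.array(c["extrinsics"])
    d=E[:3,:3]@np.array([(px[0]-c["cx"])/c["fx"],(px[1]-c["cy"])/c["fy"],1]);return E[:3,3],d
def atz(cam,px,z):
    o,d=ray(cam,px);return o+d*(z-o[2])/d[2]
def proj(cam,p):
    c=viewer.camera_params(cam);E=np.array(c["extrinsics"])
    q=E[:3,:3].T@(np.array(p)-E[:3,3]);return np.array([c["fx"]*q[0]/q[2]+c["cx"],c["fy"]*q[1]/q[2]+c["cy"]])
E
python3 - <<'E'
from h import *
np.set_printoptions(precision=3,suppress=True)
for n in ["scene","top"]:
    cv2.imwrite(f"pics/{n}0.png",viewer.grab_frame(n)); c=viewer.camera_params(n); print(n,c["fx"],np.array(c["extrinsics"]))
    for t in ["awl_grip","chisel_grip","burnisher_grip","nutdriver_grip","pinvice_grip","stand","holder_a","holder_b"]:
        for r in finder.trace(t,n)[:5]:
            print(t,np.round(r["point"]),round(r["confidence"],2),r["region"].sum(),atz(n,r["point"],.11 if 'grip' in t else .075))
print(robot.state())
E
```

```text
scene 505.66420015033646 [[ 0.552  0.494 -0.672  1.089]
 [ 0.834 -0.348  0.429 -0.38 ]
 [-0.022 -0.797 -0.604  0.61 ]
 [ 0.     0.     0.     1.   ]]
awl_grip [200. 369.] 0.95 1205 [ 0.672 -0.293  0.11 ]
awl_grip [133. 280.] 0.91 924 [ 0.463 -0.312  0.11 ]
awl_grip [196. 283.] 0.85 1020 [ 0.522 -0.237  0.11 ]
awl_grip [259. 338.] 0.85 1129 [ 0.669 -0.209  0.11 ]
awl_grip [181. 256.] 0.69 576 [ 0.448 -0.231  0.11 ]
chisel_grip [270. 256.] 0.75 796 [ 0.53  -0.117  0.11 ]
nutdriver_grip [163. 301.] 0.66 1020 [ 0.531 -0.29   0.11 ]
pinvice_grip [418. 201.] 0.65 431 [0.547 0.177 0.11 ]
pinvice_grip [197. 282.] 0.5 994 [ 0.521 -0.234  0.11 ]
stand [406. 236.] 0.94 5364 [0.579 0.123 0.075]
holder_a [214. 315.] 0.95 805 [ 0.562 -0.232  0.075]
holder_a [249. 297.] 0.75 732 [ 0.559 -0.173  0.075]
holder_a [282. 284.] 0.58 695 [ 0.561 -0.115  0.075]
holder_a [176. 330.] 0.57 767 [ 0.559 -0.289  0.075]
holder_b [214. 315.] 0.95 805 [ 0.562 -0.232  0.075]
holder_b [249. 297.] 0.75 732 [ 0.559 -0.173  0.075]
holder_b [282. 284.] 0.58 695 [ 0.561 -0.115  0.075]
holder_b [176. 330.] 0.57 767 [ 0.559
[... 1149 characters left out ...]
 219.] 0.95 587 [ 0.558 -0.166  0.075]
holder_b [497. 220.] 0.77 560 [ 0.553 -0.285  0.075]
holder_b [387. 217.] 0.7 489 [ 0.562 -0.113  0.075]
holder_b [460. 225.] 0.65 721 [ 0.547 -0.226  0.075]
holder_b [196. 235.] 0.39 453 [0.539 0.192 0.075]
{'clock': 0.9, 'q': array([-1.389,  0.124,  1.65 ,  0.   ,  1.367, -0.083]), 'joint_vel': array([ 0.001, -0.001,  0.   ,  0.   , -0.001, -0.001]), 'effort': array([ -0.001, -42.36 , -36.576,  -0.   ,   0.001,   0.   ]), 'tcp_pos': array([ 0.17 , -0.627,  0.231]), 'tool_rot': array([0.   , 0.991, 0.132, 0.   ]), 'contact_force': array([ 0.11 , -0.491, -0.51 ]), 'torque': array([ 0.014, -0.06 , -0.03 ]), 'grip_force': 0.0, 'width': 1.0013527408455882}
```

View pics/scene0.png

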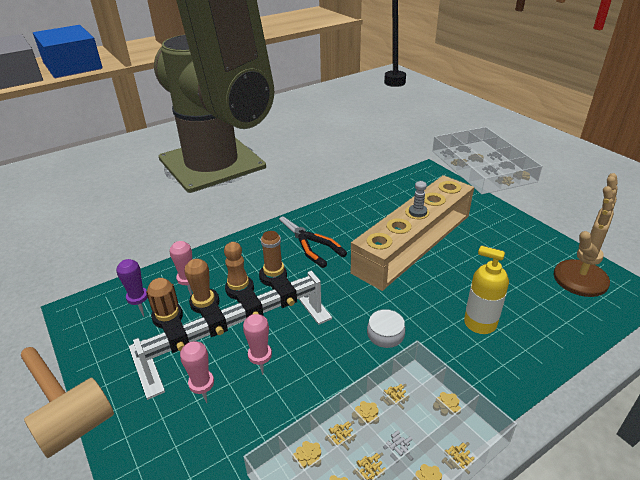

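View pics/top0.png

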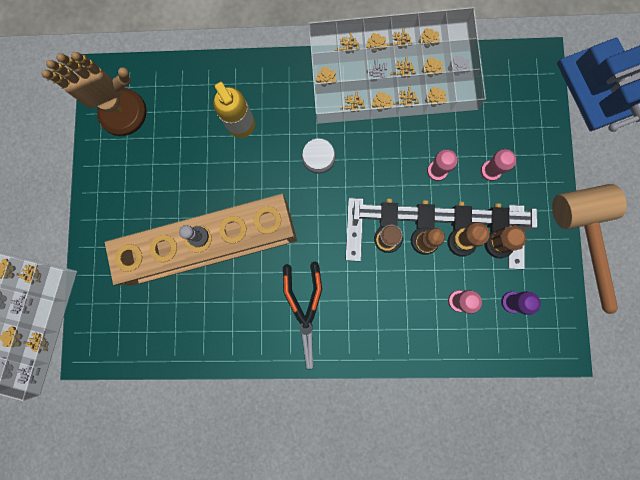

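Scene picture: the four wooden tools stand on the rail at (163,300), (199,283), (237,265) and (271,255). The pin vice is in the middle hole at (418,201). Awl look-alikes are purple at (130,280) and pink at (181,256), (196,369) and (258,338). None of these is wooden, so the real awl is the pear-shaped brown tool at (199,283). Top picture: the eyelets are at (131,257), (163,247), (232,229) and (268,219). I'll overlay estimated poses and enlarge to confirm.

Run:
```python
from h import *
np.set_printoptions(precision=4,suppress=True)
px=np.array([[131,257],[163,247],[232,229],[268,219.]]);s=np.array([.116,.058,-.058,-.116])
P=np.array([atz("top",p,.075)[:2] for p in px])
A=np.c_[np.ones(4),s];f=np.linalg.lstsq(A,P,rcond=None)[0];print("stand",f,np.linalg.norm(f[1]),P-A@f)
px2=np.array([[389,240],[427,242],[464,241],[501,243.]]);t=np.array([.087,.029,-.029,-.087])
P2=np.array([atz("top",p,.083)[:2] for p in px2])
A2=np.c_[np.ones(4),t];g=np.linalg.lstsq(A2,P2,rcond=None)[0];print("rail",g,np.linalg.norm(g[1]),P2-A2@g)
g[1]/=np.linalg.norm(g[1]);f[1]/=np.linalg.norm(f[1])
th=np.linspace(0,2*np.pi,40)
out=[]
for cam,(a,b) in {"top":((100,190,540,290),)*2,"scene":((140,220,310,340),(340,170,490,290))}.items():
    im=cv2.imread(f"pics/{cam}0.png");k=4;im=cv2.resize(im,None,fx=k,fy=k,interpolation=3)
    def ring(c,r,z,col):
        pts=np.array([proj(cam,[c[0]+r*np.cos(x),c[1]+r*np.sin(x),z]) for x in th])
        cv2.polylines(im,[((pts+.5)*k-.5).astype(int)],True,col,1)
    for u in [.116,.058,0,-.058,-.116]: ring(f[0]+u*f[1],.013,.075,(255,0,0))
    H={.087:.07,.029:.078,-.029:.074,-.087:.06}
    for u in H: ring(g[0]+u*g[1],.017,.083,(0,255,0)); ring(g[0]+u*g[1],.01,.075+H[u],(255,255,0))
    out.append(im)
T,S=out
top=np.vstack([T[190*4:290*4,100*4:300*4],T[190*4:290*4,355*4:555*4]])[:600] if 0 else None
c1=T[195*4:290*4,100*4:300*4];c2=T[195*4:275*4,350*4:550*4]
cv2.imwrite("pics/a.png",np.vstack([cv2.resize(c1,(800,380))[:300],c2[:300]]))
cv2.imwrite("pics/b.png",S[220*4:350*4,140*4:320*4])
```

```text
stand [[ 0.5339  0.1892]
 [-0.2443  0.9562]] 0.9869139452701625 [[-0.0004 -0.0018]
 [ 0.0007  0.0019]
 [-0.0006  0.0012]
 [ 0.0003 -0.0014]]
rail [[ 0.5202 -0.2003]
 [ 0.0397  0.9845]] 0.9852506162007796 [[ 0.0005  0.0007]
 [-0.0014 -0.0008]
 [ 0.0014 -0.0004]
 [-0.0005  0.0005]]
```

View pics/a.png

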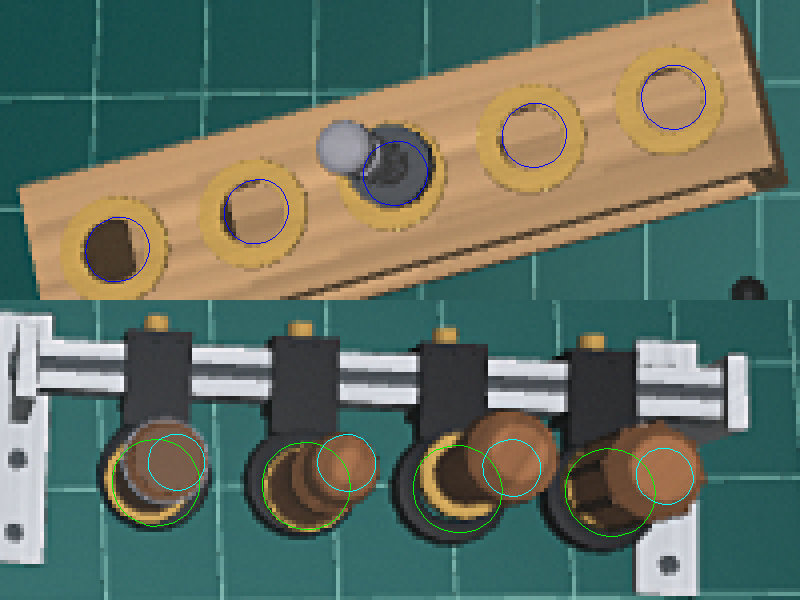

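View pics/b.png

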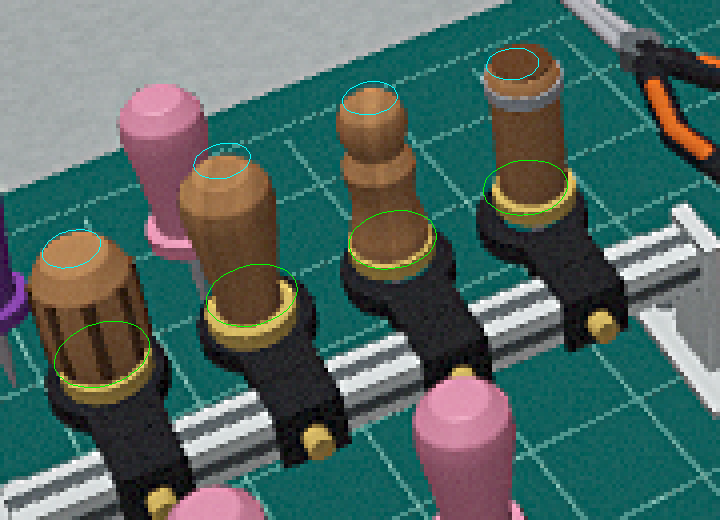

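The crop confirms the order from left (+y) to right: chisel, burnisher, awl (brown, pear-shaped), nut driver. The pin vice is in the middle hole. I'll move over the row for a close look.

play_rows:
  targets: [0.75,-0.533,-0.3,0,0,-0.2014,-1,0.75,-0.533,-0.3,0,0,-0.2014,-1,0.75,-0.533,-0.3,0,0,-0.2014,-1,0.75,-0.533,-0.3,0,0,-0.2014,-1,0.75,-0.533,-0.3,0,0,-0.2014,-1,0.75,-0.533,-0.3,0,0,-0.2014,-1,0.75,-0.533,-0.3,0,0,-0.2014,-1,0.75,-0.533,-0.3,0,0,-0.2014,-1,0.75,-0.533,-0.3,0,0,-0.2014,-1,0.75,-0.533,-0.3,0,0,-0.2014,-1]
  force: 40

```text
clock: 1.9
tcp_pos: [0.3455, -0.414, 0.3215]
tool_rot: [0.0, 0.721, 0.693, -0.0]
contact_force: [0.0, -0.1, -0.6]
width: 0.997
grip_force: 0.0
```

play_rows:
  targets: [0.737,0.586,0,0,0,0,-1,0.737,0.586,0,0,0,0,-1,0.737,0.586,0,0,0,0,-1,0.737,0.586,0,0,0,0,-1,0.737,0.586,0,0,0,0,-1,0.737,0.586,0,0,0,0,-1,0.737,0.586,0,0,0,0,-1,0.737,0.586,0,0,0,0,-1]

```text
clock: 2.7
tcp_pos: [0.5301, -0.2, 0.3211]
tool_rot: [-0.0, 0.721, 0.693, -0.0]
contact_force: [0.5, 0.1, -0.3]
width: 1.003
grip_force: 0.0
```

Run:
```python
from h import *
np.set_printoptions(precision=4,suppress=True)
s=robot.state();print(s["tcp_pos"],s["tool_rot"],s["q"])
im=viewer.grab_frame("wrist");c=viewer.camera_params("wrist");print(c)
np.savez("w1.npz",im=im,E=c["extrinsics"])
cv2.imwrite("pics/w1.png",im)
for t in ["chisel_grip","burnisher_grip","awl_grip","nutdriver_grip","holder_a"]:
    for r in finder.trace(t,"wrist")[:4]: print(t,np.round(r["point"]),round(r["confidence"],2),atz("wrist",r["point"],.11 if "grip" in t else .075))
```

```text
[ 0.5301 -0.2     0.3211] [-0.0002  0.7212  0.6927 -0.0003] [-0.4553 -0.1008  1.7277 -0.0005  1.5153 -0.415 ]
{'fx': 382.6984759044966, 'fy': 382.6984759044966, 'cx': 317.9765533444772, 'cy': 244.47193065114948, 'extrinsics': array([[ 0.9991, -0.0392, -0.0133,  0.5313],
       [-0.0414, -0.9506, -0.3077, -0.1217],
       [-0.0005,  0.308 , -0.9514,  0.4648],
       [ 0.    ,  0.    ,  0.    ,  1.    ]])}
chisel_grip [310. 108.] 0.57 [ 0.5241 -0.1118  0.11  ]
burnisher_grip [306. 176.] 0.56 [ 0.5175 -0.1702  0.11  ]
awl_grip [423. 280.] 0.94 [ 0.6295 -0.2795  0.11  ]
awl_grip [227. 306.] 0.87 [ 0.4301 -0.3003  0.11  ]
awl_grip [219. 233.] 0.78 [ 0.4315 -0.2214  0.11  ]
awl_grip [316. 242.] 0.7 [ 0.5243 -0.2347  0.11  ]
nutdriver_grip [309. 292.] 0.71 [ 0.515  -0.2875  0.11  ]
holder_a [339. 174.] 0.94 [ 0.5502 -0.1741  0.075 ]
holder_a [339. 277.] 0.87 [ 0.5471 -0.2868  0.075 ]
holder_a [343. 116.] 0.72 [ 0.5554 -0.1188  0.075 ]
holder_a [340. 225.] 0.61 [ 0.5502 -0.228   0.075 ]
```

View pics/w1.png

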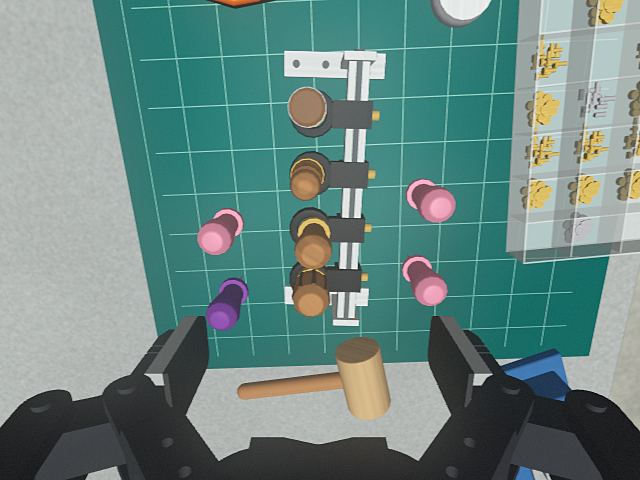

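Wrist picture: chisel at (307,107), burnisher (306,176), awl (313,245), nut driver (310,292), with the pink and purple decoys on either side. Positions agree with the top camera. Next is the descent on the chisel.

play_rows:
  targets: [0.292,-0.032,0.2,0,0,0,-1,0.292,-0.032,0.2,0,0,0,-1,0.292,-0.032,0.2,0,0,0,-1,0.292,-0.032,0.4,0,0,0,-1,0.292,-0.032,0.5,0,0,0,-1,0.292,-0.032,0.62,0,0,0,-1,0.292,-0.032,0.7,0,0,0,-1,0.292,-0.032,0.77,0,0,0,-1,0.292,-0.032,0.77,0,0,0,-1,0.292,-0.032,0.77,0,0,0,0,0.292,-0.032,0.77,0,0,0,1,0.292,-0.032,0.77,0,0,0,1]
  force: 40

```text
clock: 4.2
tcp_pos: [0.5252, -0.113, 0.0923]
tool_rot: [0.001, 0.721, 0.693, 0.001]
contact_force: [0.2, 0.4, 0.6]
width: 0.516
grip_force: 0.0
```

play_rows:
  targets: [0,0,0,0,0,0,1,0,0,0,0,0,0,1,0,0,0,0,0,0,1,0,0,0,0,0,0,1,0,0,0,0,0,0,1]

```text
clock: 4.7
tcp_pos: [0.5249, -0.1128, 0.0918]
tool_rot: [0.001, 0.721, 0.693, 0.0]
contact_force: [-0.7, -0.0, 5.1]
width: 0.319
grip_force: 39.3
```

play_rows:
  targets: [0,0,-0.1,0,0,0,1,0,0,-0.25,0,0,0,1,0,0,-0.4,0,0,0,1,0,0,-0.5,0,0,0,1,0.2,-0.02,-0.5,0,0,-0.012,1,0.36,-0.04,-0.5,0,0,-0.024,1,0.52,-0.05,-0.5,0,0,-0.036,1,0.68,-0.06,-0.5,0,0,-0.0461,1,0.8,-0.08,-0.5,0,0,-0.0461,1,0.9,-0.08,-0.5,0,0,-0.0461,1,0.9,-0.08,-0.5,0,0,-0.0461,1]

```text
clock: 5.8
tcp_pos: [0.5102, 0.1615, 0.2398]
tool_rot: [-0.001, 0.612, 0.791, 0.0]
contact_force: [-0.5, -0.2, -1.2]
width: 0.315
grip_force: 39.5
```

```bash
cat > look.py <<'E'
from h import *
import sys
np.set_printoptions(precision=4,suppress=True)
n=sys.argv[1]
s=robot.state();print(s["tcp_pos"],s["tool_rot"],s["width"])
im=viewer.grab_frame("wrist");th=np.linspace(0,2*np.pi,40)
f0=np.array([.5339,.1892]);f1=np.array([-.2475,.969])
raw=im.copy()
for u in [.116,.058,0,-.058,-.116]:
    c=f0+u*f1
    for r in (.013,.0215):
        pts=np.array([proj("wrist",[c[0]+r*np.cos(x),c[1]+r*np.sin(x),.075]) for x in th]);cv2.polylines(im,[pts.astype(int)],True,(255,0,0),1)
cv2.imwrite(f"pics/{n}.png",im);cv2.imwrite(f"pics/{n}_raw.png",raw)
E
python3 look.py w2
```

```text
[0.5102 0.1615 0.2398] [-0.0006  0.6119  0.791   0.    ] 0.315404723975368
```

View pics/w2.png

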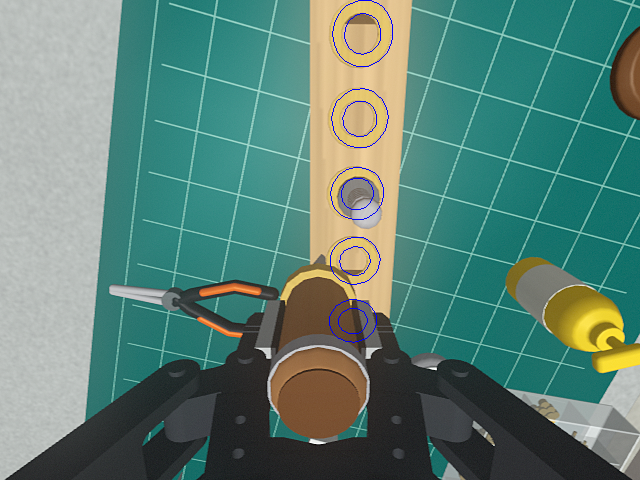

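Wrist picture: the projected eyelets sit on the real ones to within about 1 mm, at (362,33), (360,118) and (355,260). The chisel hangs upright. I'll place it in the leftmost hole.

play_rows:
  targets: [0.15,0.03,0,0,0,0,1,0.3,0.06,0,0,0,0,1,0.4,0.09,0,0,0,0,1,0.456,0.1,0,0,0,0,1,0.456,0.1,0.1,0,0,0,1,0.456,0.1,0.22,0,0,0,1,0.456,0.1,0.3,0,0,0,1,0.456,0.1,0.38,0,0,0,1,0.456,0.1,0.43,0,0,0,1,0.456,0.1,0.47,0,0,0,1,0.456,0.1,0.488,0,0,0,1,0.456,0.1,0.488,0,0,0,1]

```text
clock: 7.05
tcp_pos: [0.5064, 0.298, 0.0937]
tool_rot: [-0.0, 0.614, 0.789, -0.0]
contact_force: [-0.5, -0.6, -0.1]
width: 0.311
grip_force: 39.6
```

play_rows:
  targets: [0.012,0,0.003,0,0,0,1,0.012,0,0.006,0,0,0,1,0.012,0,0.006,0,0,0,0,0.012,0,0.006,0,0,0,-0.5,0.012,0,0.006,0,0,0,-1,0.012,0,0.006,0,0,0,-1]

```text
clock: 7.65
tcp_pos: [0.5055, 0.3018, 0.0924]
tool_rot: [0.0, 0.614, 0.789, 0.0]
contact_force: [-0.2, -0.2, 0.0]
width: 0.97
grip_force: 0.0
```

play_rows:
  targets: [0,0,0,0,0,0,-1,0,0,-0.1,0,0,0,-1,0,0,-0.25,0,0,0,-1,0,0,-0.4,0,0,0,-1,0,0,-0.5,0,0,0,-1,-0.15,0,-0.5,0,0,0.01,-1,-0.3,0,-0.5,0,0,0.02,-1,-0.45,0,-0.5,0,0,0.03,-1,-0.6,0,-0.5,0,0,0.0461,-1,-0.8,0,-0.5,0,0,0.0461,-1,-0.8,0,-0.5,0,0,0.0461,-1]

```text
clock: 8.75
tcp_pos: [0.5653, 0.0651, 0.2422]
tool_rot: [0.001, 0.723, 0.691, -0.0]
contact_force: [1.1, 0.7, -1.0]
width: 1.001
grip_force: 0.0
```

Run:
```python
from h import *
s=robot.state();print(s["tcp_pos"],s["tool_rot"])
cv2.imwrite("pics/s1.png",cv2.resize(viewer.grab_frame("scene")[120:345,100:500],None,fx=2,fy=2))
```

```text
[0.56526154 0.06508714 0.24219211] [ 6.15840266e-04  7.22944651e-01  6.90905599e-01 -3.24019908e-04]
```

View pics/s1.png

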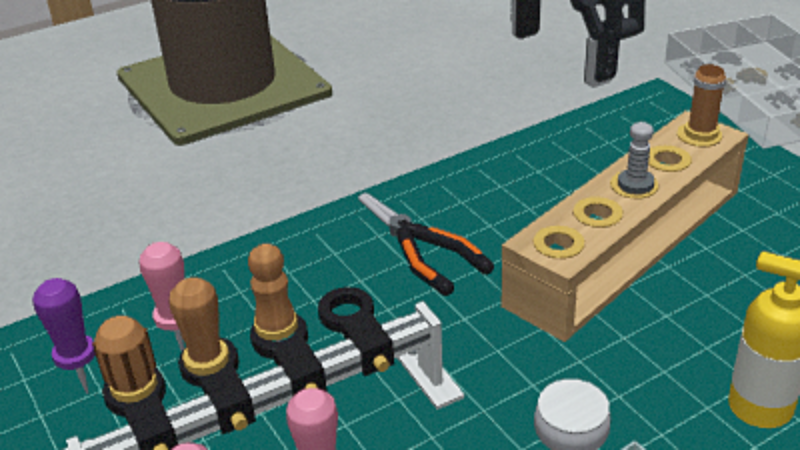

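The chisel is seated upright in the leftmost hole, at (705,105) in the crop. Next is the burnisher.

play_rows:
  targets: [-0.15,-0.03,0,0,0,0,-1,-0.3,-0.06,0,0,0,0,-1,-0.45,-0.09,0,0,0,0,-1,-0.6,-0.124,0,0,0,0,-1,-0.7,-0.124,0,0,0,0,-1,-0.793,-0.124,0,0,0,0,-1,-0.793,-0.124,0,0,0,0,-1,-0.793,-0.124,0.13,0,0,0,-1,-0.793,-0.124,0.26,0,0,0,-1,-0.793,-0.124,0.4,0,0,0,-1,-0.793,-0.124,0.505,0,0,0,-1,-0.793,-0.124,0.505,0,0,0,-1]

```text
clock: 10.0
tcp_pos: [0.5141, -0.1635, 0.085]
tool_rot: [-0.005, 0.721, 0.693, -0.002]
contact_force: [-0.2, 0.3, -0.3]
width: 1.001
grip_force: 0.0
```

play_rows:
  targets: [0,0,0,0,0,0,0,0,0,0,0,0,0,1,0,0,0,0,0,0,1,0,0,0,0,0,0,1,0,0,0,0,0,0,1,0,0,0,0,0,0,1,0,0,0,0,0,0,1]

```text
clock: 10.7
tcp_pos: [0.519, -0.1674, 0.0926]
tool_rot: [0.001, 0.721, 0.693, 0.001]
contact_force: [0.2, 0.7, 6.9]
width: 0.296
grip_force: 39.0
```

play_rows:
  targets: [0,0,-0.1,0,0,0,1,0,0,-0.25,0,0,0,1,0,0,-0.4,0,0,0,1,0,0,-0.5,0,0,0,1,0.2,0,-0.5,0,0,-0.012,1,0.36,0,-0.5,0,0,-0.024,1,0.52,0,-0.5,0,0,-0.036,1,0.68,0,-0.5,0,0,-0.0461,1,0.8,0,-0.5,0,0,-0.0461,1,0.9,0,-0.5,0,0,-0.0461,1,0.9,0,-0.5,0,0,-0.0461,1,0.9,0,-0.5,0,0,-0.0461,1]

```text
clock: 11.9
tcp_pos: [0.5285, 0.103, 0.2404]
tool_rot: [-0.0, 0.613, 0.79, -0.0]
contact_force: [0.6, 0.2, -1.4]
width: 0.293
grip_force: 39.6
```

```bash
python3 look.py w3
```

```text
[0.5285 0.103  0.2404] [-0.      0.6132  0.7899 -0.0004] 0.2932643771989726
```

View pics/w3.png

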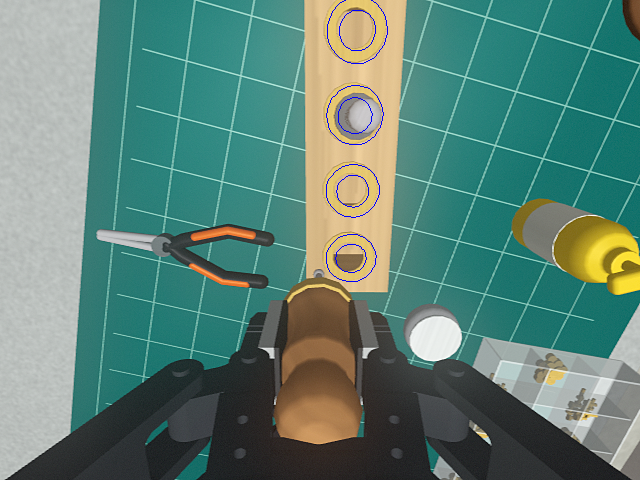

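Run:
```python
from h import *
np.set_printoptions(precision=4,suppress=True)
t=robot.state()["tcp_pos"];x=np.array([-.2485,.9686]);y=np.array([.9686,.2485])
im=cv2.imread("pics/w3_raw.png")
for r in range(270,292,2): print(r,im[r,318])
for r in (280,):
    for z in (.231,.223):
        p=atz("wrist",(320,r),z)[:2]-t[:2];print(r,z,p@x-.017,p@y)
```

```text
270 [136 136 136]
272 [186 185 186]
274 [ 93  99 106]
276 [103 105 109]
278 [ 52 100 123]
280 [ 56 102 122]
282 [ 56  99 119]
284 [ 90 170 201]
286 [114 209 239]
288 [ 52  75 105]
290 [ 59  89 120]
280 0.231 -0.0031798422326342075 -0.0007825339880035637
280 0.223 -0.006616898238151484 -0.0007458641211064466
```

The burnisher hangs upright but about 5 mm behind the grip centre along tool x. I'll correct for that when placing.

play_rows:
  targets: [0.15,0.03,0,0,0,0,1,0.3,0.06,0,0,0,0,1,0.4,0.089,0,0,0,0,1,0.484,0.089,0,0,0,0,1,0.484,0.089,0,0,0,0,1,0.484,0.089,0.11,0,0,0,1,0.484,0.089,0.22,0,0,0,1,0.484,0.089,0.32,0,0,0,1,0.484,0.089,0.4,0,0,0,1,0.484,0.089,0.45,0,0,0,1,0.484,0.089,0.475,0,0,0,1,0.484,0.089,0.475,0,0,0,1]

```text
clock: 13.15
tcp_pos: [0.5188, 0.2491, 0.0975]
tool_rot: [-0.0, 0.614, 0.789, -0.001]
contact_force: [-0.3, 0.4, -0.0]
width: 0.291
grip_force: 39.6
```

play_rows:
  targets: [0,0,0,0,0,0,1,0,0,0.007,0,0,0,1,0,0,0.014,0,0,0,1,0,0,0.014,0,0,0,1]

```text
clock: 13.55
tcp_pos: [0.5189, 0.2502, 0.0942]
tool_rot: [0.0, 0.614, 0.79, 0.0]
contact_force: [0.6, 0.3, -0.5]
width: 0.293
grip_force: 39.6
```

play_rows:
  targets: [0,0,0.004,0,0,0,1,0,0,0.004,0,0,0,0,0,0,0.004,0,0,0,-1,0,0,0.004,0,0,0,-1,0,0,0.004,0,0,0,-1,0,0,0.004,0,0,0,-1]

```text
clock: 14.15
tcp_pos: [0.5188, 0.2501, 0.0928]
tool_rot: [0.0, 0.614, 0.789, 0.0]
contact_force: [0.1, 0.1, 0.3]
width: 0.996
grip_force: 0.0
```

play_rows:
  targets: [0,0,-0.1,0,0,0,-1,0,0,-0.25,0,0,0,-1,0,0,-0.4,0,0,0,-1,0,0,-0.5,0,0,0,-1,-0.15,0,-0.5,0,0,0.01,-1,-0.3,0,-0.5,0,0,0.02,-1,-0.45,-0.05,-0.5,0,0,0.03,-1,-0.6,-0.1,-0.5,0,0,0.046,-1,-0.75,-0.15,-0.5,0,0,0.046,-1,-0.9,-0.15,-0.5,0,0,0.046,-1,-0.9,-0.15,-0.5,0,0,0.046,-1,-0.9,-0.15,-0.5,0,0,0.046,-1]

```text
clock: 15.35
tcp_pos: [0.5417, -0.0235, 0.2427]
tool_rot: [-0.0, 0.722, 0.692, 0.0]
contact_force: [0.4, 0.3, -1.1]
width: 1.002
grip_force: 0.0
```

Run:
```python
from h import *
s=robot.state();print(s["tcp_pos"],s["tool_rot"])
cv2.imwrite("pics/w4.png",viewer.grab_frame("wrist"))
a=viewer.grab_frame("scene")[120:345,100:500];cv2.imwrite("pics/s2.png",cv2.resize(a,None,fx=2,fy=2))
```

```text
[ 0.54173112 -0.02349984  0.24269107] [-2.30430456e-04  7.21907066e-01  6.91989973e-01  1.10538633e-04]
```

View pics/s2.png

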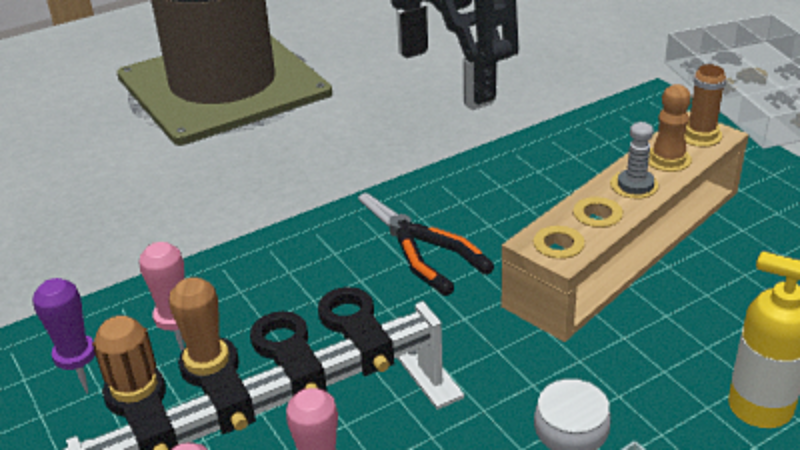

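Chisel and burnisher are both seated. Next is the brown awl.

play_rows:
  targets: [-0.15,-0.026,0,0,0,0,-1,-0.3,-0.026,0,0,0,0,-1,-0.45,-0.026,0,0,0,0,-1,-0.58,-0.026,0,0,0,0,-1,-0.693,-0.026,0,0,0,0,-1,-0.693,-0.026,0,0,0,0,-1,-0.693,-0.026,0,0,0,0,-1,-0.693,-0.026,0.13,0,0,0,-1,-0.693,-0.026,0.26,0,0,0,-1,-0.693,-0.026,0.4,0,0,0,-1,-0.693,-0.026,0.5,0,0,0,-1,-0.693,-0.026,0.505,0,0,0,-1]

```text
clock: 16.65
tcp_pos: [0.5226, -0.226, 0.0859]
tool_rot: [-0.005, 0.72, 0.694, -0.001]
contact_force: [0.1, 0.4, 0.1]
width: 0.998
grip_force: 0.0
```

play_rows:
  targets: [0,0,0,0,0,0,0,0,0,0,0,0,0,1,0,0,0,0,0,0,1,0,0,0,0,0,0,1,0,0,0,0,0,0,1,0,0,0,0,0,0,1,0,0,0,0,0,0,1]

```text
clock: 17.35
tcp_pos: [0.5268, -0.2306, 0.0935]
tool_rot: [0.001, 0.721, 0.693, 0.001]
contact_force: [-0.9, 0.8, 5.5]
width: 0.334
grip_force: 39.3
```

play_rows:
  targets: [0,0,-0.1,0,0,0,1,0,0,-0.25,0,0,0,1,0,0,-0.4,0,0,0,1,0,0,-0.5,0,0,0,1,0.2,0,-0.5,0,0,-0.012,1,0.36,0,-0.5,0,0,-0.024,1,0.52,0,-0.5,0,0,-0.036,1,0.65,0,-0.5,0,0,-0.0461,1,0.75,0,-0.5,0,0,-0.0461,1,0.75,0,-0.5,0,0,-0.0461,1,0.75,0,-0.5,0,0,-0.0461,1]

```text
clock: 18.45
tcp_pos: [0.5346, -0.005, 0.2414]
tool_rot: [0.0, 0.613, 0.79, -0.0]
contact_force: [0.6, -0.2, -1.5]
width: 0.33
grip_force: 39.5
```

```bash
python3 look.py w5
```

```text
[ 0.5346 -0.005   0.2414] [ 0.0003  0.613   0.7901 -0.0001] 0.3295968450185918
```

View pics/w5.png

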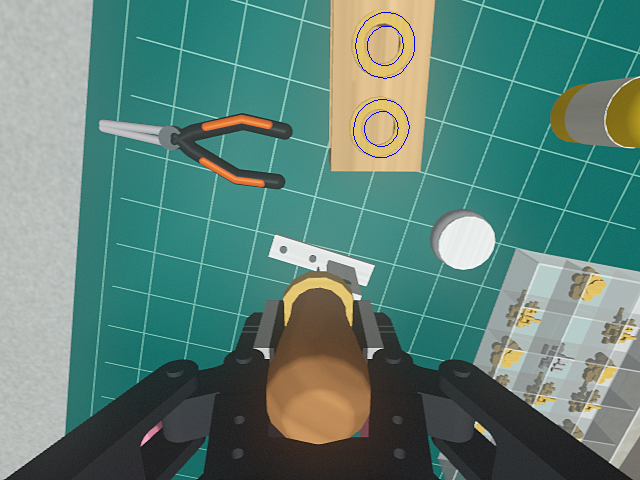

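The awl hangs upright, offset about 2 mm. The holes at (385,45) and (380,128) match the overlay. I'll place it in the fourth hole.

play_rows:
  targets: [0.15,0.05,0,0,0,0,1,0.3,0.1,0,0,0,0,1,0.4,0.159,0,0,0,0,1,0.441,0.159,0,0,0,0,1,0.441,0.159,0,0,0,0,1,0.441,0.159,0.11,0,0,0,1,0.441,0.159,0.22,0,0,0,1,0.441,0.159,0.32,0,0,0,1,0.441,0.159,0.4,0,0,0,1,0.441,0.159,0.45,0,0,0,1,0.441,0.159,0.475,0,0,0,1,0.441,0.159,0.475,0,0,0,1]

```text
clock: 19.7
tcp_pos: [0.5479, 0.1337, 0.0982]
tool_rot: [-0.0, 0.614, 0.789, -0.0]
contact_force: [-0.2, 0.3, -0.7]
width: 0.329
grip_force: 39.7
```

play_rows:
  targets: [0,0,0,0,0,0,1,0,0,0.007,0,0,0,1,0,0,0.012,0,0,0,1,0,0,0.012,0,0,0,1]

```text
clock: 20.1
tcp_pos: [0.5483, 0.1348, 0.0955]
tool_rot: [0.0, 0.613, 0.79, 0.0]
contact_force: [0.1, 0.1, -1.0]
width: 0.329
grip_force: 39.7
```

play_rows:
  targets: [0,0,0.006,0,0,0,1,0,0,0.006,0,0,0,0,0,0,0.006,0,0,0,-1,0,0,0.006,0,0,0,-1,0,0,0.006,0,0,0,-1,0,0,0.006,0,0,0,-1]

```text
clock: 20.7
tcp_pos: [0.5482, 0.1347, 0.0934]
tool_rot: [0.0, 0.614, 0.79, 0.0]
contact_force: [0.2, -0.9, -0.1]
width: 0.999
grip_force: 0.0
```

play_rows:
  targets: [0,0,-0.1,0,0,0,-1,0,0,-0.25,0,0,0,-1,0,0,-0.4,0,0,0,-1,0,0,-0.5,0,0,0,-1,-0.15,-0.05,-0.5,0,0,0.01,-1,-0.3,-0.1,-0.5,0,0,0.02,-1,-0.45,-0.15,-0.5,0,0,0.03,-1,-0.6,-0.2,-0.5,0,0,0.046,-1,-0.75,-0.25,-0.5,0,0,0.046,-1,-0.9,-0.3,-0.5,0,0,0.046,-1,-0.9,-0.3,-0.5,0,0,0.046,-1,-0.9,-0.3,-0.5,0,0,0.046,-1]

```text
clock: 21.9
tcp_pos: [0.5274, -0.15, 0.2432]
tool_rot: [-0.0, 0.722, 0.692, 0.0]
contact_force: [0.4, -0.4, -0.7]
width: 1.001
grip_force: 0.0
```

Run:
```python
from h import *
np.set_printoptions(precision=4,suppress=True)
s=robot.state();print(s["tcp_pos"],s["tool_rot"])
im=viewer.grab_frame("wrist");cv2.imwrite("pics/w6.png",im)
for r in finder.trace("nutdriver_grip","wrist")[:2]: print(r["point"],r["confidence"],atz("wrist",r["point"],.105))
a=viewer.grab_frame("scene")[120:345,100:500];cv2.imwrite("pics/s3.png",np.vstack([cv2.resize(a,(640,360))[:240],cv2.resize(im,(640,480))[:360]]))
```

```text
[ 0.5274 -0.15    0.2432] [-0.0003  0.7217  0.6922  0.0001]
[315.2, 382.7] 0.96 [ 0.5181 -0.2875  0.105 ]
```

View pics/s3.png

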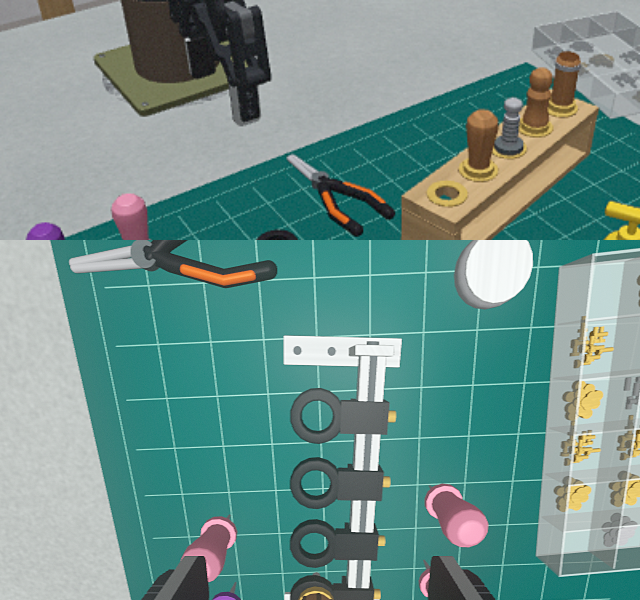

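play_rows:
  targets: [-0.15,-0.012,0,0,0,0,-0.45,-0.3,-0.012,0,0,0,0,-0.45,-0.4,-0.012,0,0,0,0,-0.45,-0.463,-0.012,0,0,0,0,-0.45,-0.463,-0.012,0,0,0,0,-0.45,-0.463,-0.012,0,0,0,0,-0.45,-0.463,-0.012,0.13,0,0,0,-0.45,-0.463,-0.012,0.26,0,0,0,-0.45,-0.463,-0.012,0.38,0,0,0,-0.45,-0.463,-0.012,0.46,0,0,0,-0.45,-0.463,-0.012,0.5,0,0,0,-0.45,-0.463,-0.012,0.515,0,0,0,-0.45]

```text
clock: 23.25
tcp_pos: [0.5184, -0.2862, 0.0876]
tool_rot: [-0.001, 0.72, 0.694, -0.0]
contact_force: [-0.3, 0.3, -1.4]
width: 0.724
grip_force: 0.0
```

play_rows:
  targets: [0,0,0,0,0,0,0,0,0,0,0,0,0,1,0,0,0,0,0,0,1,0,0,0,0,0,0,1,0,0,0,0,0,0,1,0,0,0,0,0,0,1]

```text
clock: 23.85
tcp_pos: [0.5198, -0.2885, 0.0909]
tool_rot: [0.002, 0.721, 0.693, 0.001]
contact_force: [-0.6, 1.1, 6.0]
width: 0.404
grip_force: 39.8
```

play_rows:
  targets: [0,0,-0.1,0,0,0,1,0,0,-0.25,0,0,0,1,0,0,-0.4,0,0,0,1,0,0,-0.5,0,0,0,1,0.2,0.02,-0.5,0,0,-0.012,1,0.36,0.04,-0.5,0,0,-0.024,1,0.52,0.06,-0.5,0,0,-0.036,1,0.65,0.08,-0.5,0,0,-0.0461,1,0.75,0.1,-0.5,0,0,-0.0461,1,0.75,0.1,-0.5,0,0,-0.0461,1,0.75,0.1,-0.5,0,0,-0.0461,1]

```text
clock: 24.95
tcp_pos: [0.5572, -0.0638, 0.2384]
tool_rot: [-0.0, 0.613, 0.79, -0.0]
contact_force: [-0.7, -0.0, -0.6]
width: 0.405
grip_force: 40.0
```

```bash
python3 look.py w7
```

```text
[ 0.5572 -0.0638  0.2384] [-0.0002  0.6127  0.7903 -0.0004] 0.4049672870849995
```

View pics/w7.png

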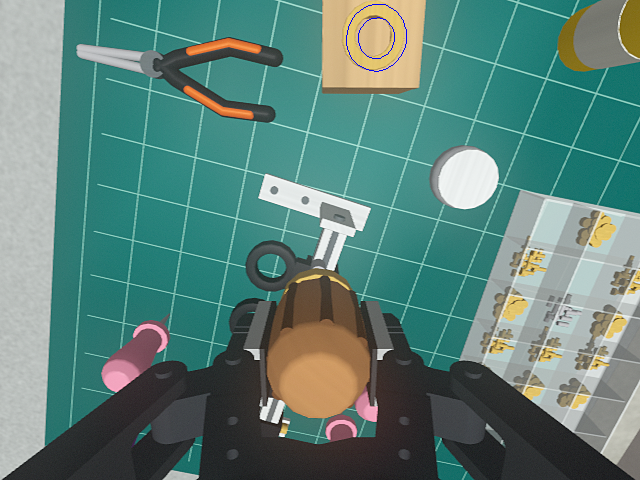

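The nut driver hangs upright. The last free hole is at (376,37). Placing it.

play_rows:
  targets: [0.15,0.05,0,0,0,0,1,0.3,0.1,0,0,0,0,1,0.4,0.134,0,0,0,0,1,0.46,0.134,0,0,0,0,1,0.46,0.134,0,0,0,0,1,0.46,0.134,0.11,0,0,0,1,0.46,0.134,0.22,0,0,0,1,0.46,0.134,0.32,0,0,0,1,0.46,0.134,0.4,0,0,0,1,0.46,0.134,0.45,0,0,0,1,0.46,0.134,0.47,0,0,0,1,0.46,0.134,0.47,0,0,0,1]

```text
clock: 26.2
tcp_pos: [0.5622, 0.0786, 0.0975]
tool_rot: [-0.0, 0.614, 0.789, -0.0]
contact_force: [-0.2, 0.8, -0.8]
width: 0.402
grip_force: 40.1
```

play_rows:
  targets: [0,0,0,0,0,0,1,0,0,0.007,0,0,0,1,0,0,0.01,0,0,0,1,0,0,0.01,0,0,0,1]

```text
clock: 26.6
tcp_pos: [0.5624, 0.0796, 0.0953]
tool_rot: [0.0, 0.613, 0.79, 0.0]
contact_force: [0.2, 0.1, -0.1]
width: 0.397
grip_force: 40.1
```

Lower about 4 mm more, release and retreat.

play_rows:
  targets: [0,0,0.006,0,0,0,1,0,0,0.011,0,0,0,1,0,0,0.011,0,0,0,1,0,0,0.011,0,0,0,0,0,0,0.011,0,0,0,-1,0,0,0.011,0,0,0,-1,0,0,0.011,0,0,0,-1,0,0,0.011,0,0,0,-1]

```text
clock: 27.4
tcp_pos: [0.5623, 0.0795, 0.0916]
tool_rot: [0.0, 0.613, 0.79, 0.0]
contact_force: [-0.9, -0.4, -0.0]
width: 0.997
grip_force: 0.0
```

play_rows:
  targets: [0,0,-0.1,0,0,0,-1,0,0,-0.25,0,0,0,-1,0,0,-0.4,0,0,0,-1,0,0,-0.55,0,0,0,-1,-0.15,0,-0.55,0,0,0,-1,-0.3,0,-0.55,0,0,0,-1,-0.45,0,-0.55,0,0,0,-1,-0.6,0,-0.55,0,0,0,-1,-0.6,0,-0.55,0,0,0,-1]

```text
clock: 28.3
tcp_pos: [0.6073, -0.0995, 0.2562]
tool_rot: [0.0, 0.615, 0.788, -0.001]
contact_force: [-0.4, 0.5, -1.1]
width: 0.998
grip_force: 0.0
```

Run:
```python
from h import *
print(robot.state()["tcp_pos"])
a=viewer.grab_frame("scene")[160:290,330:500];b=viewer.grab_frame("top")[180:300,90:310]
cv2.imwrite("pics/fin.png",np.hstack([cv2.resize(a,(400,306)),cv2.resize(b,(400,306))]))
```

```text
[ 0.60729757 -0.09950214  0.25623058]
```

View pics/fin.png

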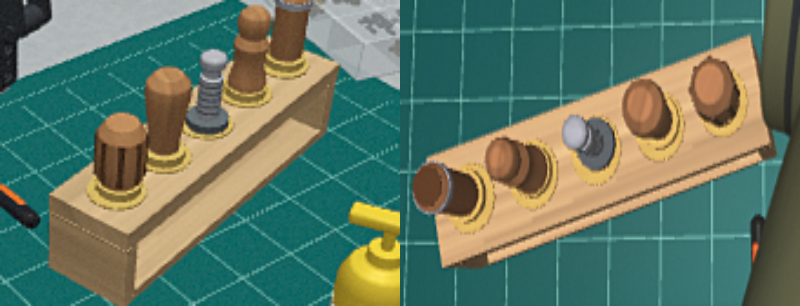

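All four tools sit flat in order, left to right: chisel, burnisher, (pin vice), awl, nut driver.

```bash
python3 -c "
from plant import robot
print(robot.job_done())"
```

```text
the job is handed in; nothing more can be done
None
```

The job is handed in: the chisel, burnisher, awl and nut driver stand blade down in the stand's free holes in their rail order from left to right, with the pin vice still in the middle hole, after about 28 s on the robot's clock.

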